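Slide two white connector housings into the sloping rail tube

TASK

Load the two loose white connector housings into the sloping rail tube: lay each one flat on the open bed at the top, with its row of wire openings facing down the slope like the sample housing at the bottom of the tube, and let it slide down under the lips until both are fully home, one behind the other against the sample. Leave the black and the green housing where they are.

Things in the scene. Friction and masses are not known exactly. Their poses are not given: they have to be found in the camera images.
- white_a_center (a point): Centre of a loose white connector housing, 22 (x) x 28 (y) x 11 mm, 13 with the latch ridge on top, 14 g, lying right side up on the bench at any yaw; the point is 6 mm above its underside. Its x axis points from the face with four black wire openings (-x face) to its plain back; z is its top. Grasp it across its 28 mm width (y).
- white_b_center (a point): The same point of the second loose white housing, identical.
- black_housing_center (a point): Centre of a loose black housing, 22 x 34 x 13 mm, to be left alone; the point is 6 mm above its underside.
- green_housing_center (a point): Centre of a loose green housing, 22 x 22 x 13 mm, to be left alone; the point is 6 mm above its underside.
- tube: Aluminium rail tube on a fixed blue-footed stand, sloping 25 degrees. Origin: middle of the channel floor at the sample's upper face; x points uphill, y across, z square off the floor. Slick metal (friction about 0.12): a released housing slides down by itself. Loaded housings have their x along the tube's x; the first one's centre stops at x = 11 mm, the second's at 33 mm.
- loading_bed (a point): Middle of the flat open bed at the top (tube x = 135 mm, y = 0, on its surface), axes as the tube's. The bed has no walls, is 64 mm wide and runs from x = 107 to 165 mm, about 0.09 m above the bench.
- tube_mouth (a point): Middle of the floor at the tube's mouth (tube x = 62 mm), axes as the tube's. Below it: side walls 32 mm apart inside and lips 16 mm above the floor, leaving a 20 mm slot on top. Above it, to x = 107 mm: open-topped guide walls, 10 mm high, flaring from 32 to 48 mm apart.
- sample_center (a point): Centre of the white sample housing fixed in the lower end of the tube (tube x = -22 to 0 mm), like the loose ones, its wire openings facing downhill; the point is 6 mm above the floor, axes as the tube's.
Not all that is in view belongs to the job. What is shaped like the part that bears white_a_center but blue is not meant.

How it is judged:
By the outcome, as a careful person would: the job done as asked, in the order asked, and still so for the second after the job is handed in, with the robot touching nothing.
It also fails if it takes over 58 s, if anything falls off the work surface, if the arm or the gripper's body presses on something with over 40 N, if the wrist force passes 120 N, or if a joint passes its speed limit or range.

ROBOT

A 6-joint arm with a two-finger parallel gripper is mounted at the origin on a cart in front of the work surface, level with it; the furniture and walls round the work are solid. World frame = base frame: x ahead of the robot, y to its left, z up, the work surface at z = 0. Lengths are in m, angles in rad, forces in N, time in s.
With the tool pointing down it reaches from about 0.375 to 0.9 m from the base axis. Payload 3.1 kg.
Tool frame: the origin (TCP) lies where the fingers leave the gripper's body, on its centre line; the fingertips stand 70 mm ahead of it and the grasp point (between the pads) lies 51 mm ahead of it; z points along the fingers, y is the line along which they close (so a half turn about z gives the same grasp; the last joint's range is limited). The gripper opens to 87 mm and grips with 3 to 60 N. Pads are 19 mm wide; open, the fingers measure 117 mm over their backs; the gripper's body (75 mm by 190 mm) begins 51 mm behind the grasp point.
Start: joints at [1.091, 0.527, 1.433, -0, 1.181, -0.178], TCP at [0.185, 0.597, 0.292] pointing down, gripper open.
Joint ranges: [-3.08, 3.08], [-0.75, 2.2], [0.22, 2.44], [-1.43, 4.57], [0, 2.65], [-2.85, 2.85]. Speed limits (rad/s): [2.79, 2.79, 3.14, 3.14, 3.14, 3.14].

INTERFACE

Orientations are given as a unit quaternion [x, y, z, w].
In Python, from rig import robot gives the robot as it stands.
- The arm moves only by the tool send_rows, never from a script. Its argument "deltas" is text: rows parted by semicolons, each of 7 numbers parted by spaces: the shift along the tool's x, y, z in mm, then the turn, a rotation vector about the tool's x, y, z in degrees, then the opening, from 0 (shut) to 1 (fully open). A call has 1 to 10 rows; each row shifts and turns the commanded pose from where the row before left it, along the tool's axes as they then stand; what a row does not reach is not made up. A row lasts 1/8 s, in which the tool goes at most 62.5 mm and 10.7 degrees, less where a joint would pass 70% of its speed; a pose out of reach is approached as far as the arm can. A call is refused whole if a number of a shift passes 62.5 or a number of a turn 10.7, either way. A call with a gripper value outside its range is refused whole. The fingers move at their own pace and stop on an object; "newtons" is the grip in N (left out, the last holds). Time passes only in rows, so rows that do not move let the fingers close. It gives the time, the measured TCP pose, the force, the opening and the grip force at its end, in the units of the state.
- robot.get_obs(): the state, without advancing time (a new reading comes with each control period).
- robot.camera(name): name is "scene" or "top" or "wrist"; returns a dict with "image" (480x640x3 uint8, red, green, blue), "depth" (480x640 float32, m along the optical axis (not along the pixel's ray), 0 where there is no reading), "fovy" (degrees; the focal length in pixels is half the picture's height over the tangent of half this angle, whatever the lens; pixels are square), "cx", "cy" (the principal point, pixels), "rvec" (rotation vector, rad) and "tvec" (3), from world to camera coordinates, as OpenCV has them. Camera axes: x right, y down, z forward; pixel columns grow to the right and rows downward; lengths in m; the calibration is good to about 2 mm. The wrist camera is an equidistant fisheye: a pixel r from the principal point sees the ray r / f radians off the axis. A picture is of the moment at which its call begins.
- robot.hand_in(): hands the job in; it is judged then, once.
Trained networks look in the newest picture that a camera, given by its name, has taken for a name from the list of things; names that differ only in an ending like _2 or _b are one class to them, and where a whole thing is asked for, a point or a joint stands for the part that bears it (a point fixed in the world has none). Each returns a list of dicts, best first, with "p" (0 to 1); they miss things now and then, are a little off and sometimes report something else, mostly with a low value. They report only what shows in the picture. A call takes as long as a camera call. They do not tell look-alikes from the thing itself.
- robot.find_in(camera, thing): "box" ([left, top, right, bottom] in pixels, round what is visible of it).
- robot.cut_out(camera, thing): "region" (480x640 bool, what is visible of it) and "box" ([left, top, right, bottom] in pixels, round what is visible of it).
The state is a dict: "time": time; "q": joint angles; "joint_velocities": joint speeds; "joint_torque": joint torques, N m; "position": TCP position; "tool_rot": TCP orientation; "ft_force": force on the tool from outside, world axes, zero at the start; "moment": the same for the moment, N m; "grip_width": finger opening in m; "grip_force": force on a finger pad.
Only numpy, scipy, OpenCV 4.12 (cv2) and the standard library are available. Lean on these libraries where they do the work, as an engineer would, in place of code of your own. Each camera call takes 0.05 s, during which the arm holds its last target. There are 200 camera calls.

## Working session

There is one attempt and no reset: what is moved stays moved. The work goes in short steps, Python scripts to look and compute and a tool call to move; the robot and the scene stay as the last step left them, time stands still between calls to the robot, and variables do not carry over. Pictures are saved under pics/ and viewed, at most 10 in all, crops included, and the job is handed in when it is done.

Besides the shell and the picture viewer there is one more tool, called as a command line: name --argument value ..., lists and objects as JSON in quotes. send_rows: Moves the arm, as the interface text tells. Its arguments: {"type":"object","properties":{"deltas":{"type":"string"},"newtons":{"type":"number"}},"required":["deltas"]}

```bash
ls; mkdir -p pics
cat > h.py <<'E'
import numpy as np, cv2
from scipy.spatial.transform import Rotation as R
from rig import robot
def f_of(c): return 240/np.tan(np.radians(c["fovy"])/2)
def pts(c,mask=None):
    f=f_of(c); v,u=np.nonzero((c["depth"]>0) if mask is None else (mask&(c["depth"]>0)))
    z=c["depth"][v,u]; x=(u-c["cx"])/f; y=(v-c["cy"])/f
    P=np.c_[x*z,y*z,z]
    M=R.from_rotvec(np.ravel(c["rvec"])).as_matrix()
    return (P-np.ravel(c["tvec"]))@M, np.c_[u,v]
def save(c,n): cv2.imwrite("pics/"+n,c["image"][:,:,::-1])
E
python3 - <<'E'
from h import *
for n in ["top","scene"]:
    c=robot.camera(n); save(c,n+"1.png"); print(n,c["fovy"],c["rvec"],c["tvec"])
    for t in ["white_a_center","black_housing_center","green_housing_center","sample_center","tube"]:
        for d in robot.cut_out(n,t):
            if d["p"]<.2: continue
            P,_=pts(c,d["region"]); 
            if n=="top": print(t,round(d["p"],2),d["box"],np.median(P,0).round(3),P.min(0).round(3),P.max(0).round(3), cv2.minAreaRect((P[P[:,2]>.008][:,:2]*1000).astype(np.float32)) if (P[:,2]>.008).sum()>5 else '')
            else: print(t,round(d["p"],2),d["box"],np.median(P,0).round(3))
E
```

```text
pics
top 43.29226490036267 [ 2.22021401 -2.16040164  0.05151177] [-0.05803253  0.54361619  0.90293627]
white_a_center 0.8 [328.3, 168.9, 351.4, 192.2] [ 0.626 -0.077  0.012] [ 0.612 -0.092  0.003] [ 0.641 -0.063  0.017] ((626.7693481445312, -77.03317260742188), (26.550155639648438, 20.930599212646484), 52.85528564453125)
white_a_center 0.6 [384.2, 187.9, 408.9, 202.1] [ 0.605 -0.162  0.012] [ 0.593 -0.179 -0.   ] [ 0.619 -0.147  0.017] ((605.9703369140625, -161.58216857910156), (21.594247817993164, 28.5074462890625), 21.265779495239258)
black_housing_center 0.83 [357.1, 232.5, 387.7, 253.2] [ 0.53  -0.126  0.012] [ 0.514 -0.145 -0.003] [ 0.546 -0.108  0.019] ((530.3506469726562, -126.60055541992188), (33.89902877807617, 22.090290069580078), 62.82244110107422)
green_housing_center 0.72 [416.8, 232.9, 433.0, 250.4] [ 0.536 -0.208  0.012] [ 0.523 -0.222 -0.003] [ 0.551 -0.196  0.017] ((536.1785888671875, -208.29429626464844), (22.067556381225586, 22.279685974121094), 62.73265075683594)
sample_center 0.73 [200.9, 185.8, 267.2, 320.8] [0.526 0.071 0.074] [ 0.415  0.031 -0.003] [0.602 0.141 0.109] ((506.85235595703125, 70.00894165039062), (182.56349182128906, 64.30769348144531), 12.687798500061035)
tube 0.95 [201.2, 183.5, 266.7, 318.1] [0.525 0.071 0.074] [ 0.416  0.031 -0.003] [0.616 0.141 0.109] ((510.3873291015625, 75.37505340576172), (191.3212127685547, 73.22500610351562), 12.687798500061035)
scene 46.76626630117598 [ 2.0173345  -0.92651471  0.48980315] [-0.39603636  0.29554092  0.72699102]
white_a_center 0.58 [377.1, 280.4, 393.4, 295.4] [ 0.599 -0.163  0.009]
white_a_center 0.54 [219.6, 197.9, 295.4, 286.0] [0.508 0.069 0.067]
black_housing_center 0.61 [331.7, 290.5, 352.2, 311.2] [ 0.525 -0.129  0.009]
green_housing_center 0.64 [375.5, 313.4, 392.1, 323.6] [ 0.531 -0.211  0.009]
sample_center 0.75 [218.4, 198.1, 294.4, 285.0] [0.51  0.07  0.066]
tube 0.86 [220.7, 197.9, 292.6, 286.1] [0.509 0.069 0.067]
```

Run:
```python
import cv2,numpy as np
t=cv2.imread("pics/top1.png")[150:340,180:450]; t=cv2.resize(t,None,fx=2.9,fy=2.9,interpolation=2); cv2.imwrite("pics/topc.png",t)
```

```text
(no output)
```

View pics/topc.png

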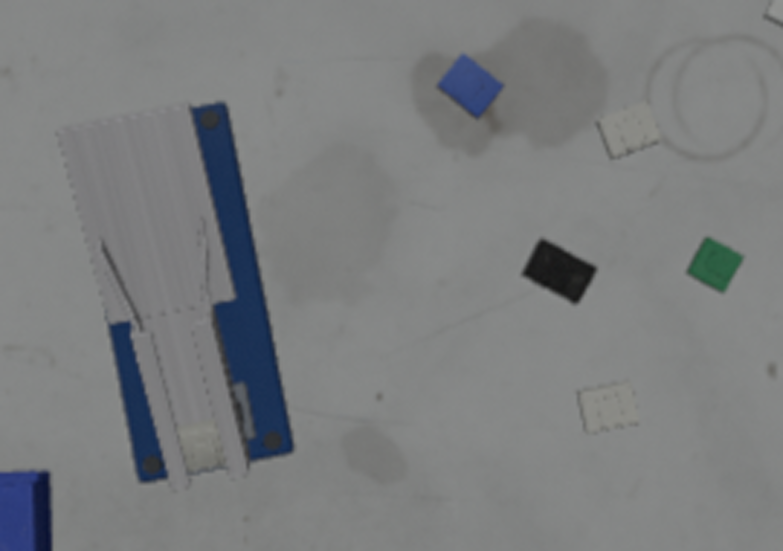

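View pics/scene1.png

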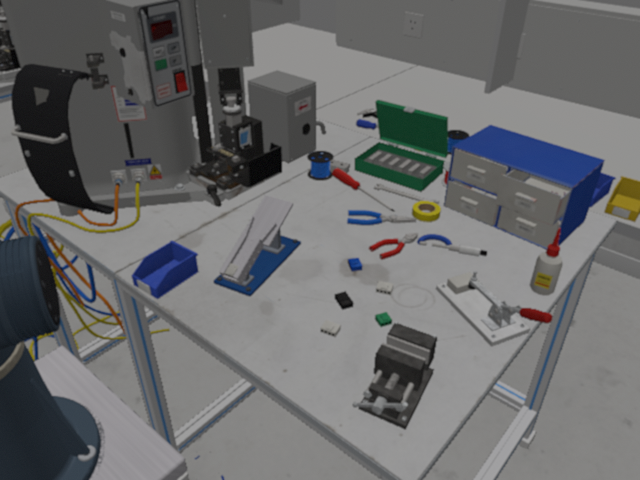

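The top view has white housings at about (397,195) and (390,290), and the blue look-alike at (342,180). The tube's bed is at the upper left and its downhill end points toward the robot.

Run:
```python
from h import *
c=robot.camera("top")
full=np.ones((480,640),bool)
P,uv=pts(c,full)
img=c["image"]
for nm,ct in [("a",(.606,-.162)),("b",None)]:
    if ct is None:
        k=np.argmin(np.abs(uv-[390,290]).sum(1)); ct=P[k,:2]
    m=(np.hypot(*(P[:,:2]-ct).T)<.028)&(P[:,2]>.008)&(P[:,2]<.03)
    print(nm,cv2.minAreaRect((P[m][:,:2]*1000).astype(np.float32)),P[m].mean(0).round(4),np.percentile(P[m][:,2],[5,50,95]))
m=(P[:,2]>.083)&(P[:,0]>.4)&(P[:,0]<.63)&(P[:,1]>0)&(P[:,1]<.16)
B=P[m]; 
for _ in range(4):
    cc=B.mean(0); n=np.linalg.svd(B-cc,full_matrices=False)[2][2]; n*=np.sign(n[2])
    B=P[m]; B=B[np.abs((B-cc)@n)<.002]
ang=np.degrees(np.arccos(n[2])); up=np.array([0,0,1])-n*n[2]; up/=np.linalg.norm(up); y=np.cross(n,up)
print("slope",ang,"yaw",np.degrees(np.arctan2(up[1],up[0])),"n",n.round(4))
q=np.c_[(B-cc)@up,(B-cc)@y]*1000
r=cv2.minAreaRect(q.astype(np.float32)); print(r,len(B))
print("x range",np.percentile(q[:,0],[0,1,99,100]),"y range",np.percentile(q[:,1],[0,1,99,100]))
top=q[:,0].max(); ymid=(q[:,1].max()+q[:,1].min())/2
print("bed centre(135)",cc+up*(top-30)/1000+y*ymid/1000)
# yaw from side edges
for lo,hi in [(-25,-15),(-5,5),(15,25)]:
    s=q[(q[:,0]>lo)&(q[:,0]<hi)]; print(lo,s[:,1].min(),s[:,1].max())
c2=robot.camera("scene")
a=cv2.resize(img[180:310,370:420],None,fx=4,fy=4,interpolation=2)
b=cv2.resize(c2["image"][275:340,315:400],None,fx=6,fy=6,interpolation=2)
o=np.zeros((530,730,3),np.uint8); o[:a.shape[0],:a.shape[1]]=a; o[:b.shape[0],210:210+b.shape[1]]=b
cv2.imwrite("pics/close.png",o[:,:,::-1])
```

```text
a ((606.0533447265625, -161.59378051757812), (22.3009033203125, 28.529884338378906), 22.265470504760742) [ 0.6058 -0.1614  0.0122] [0.00950535 0.01221675 0.01492021]
b ((459.95635986328125, -153.94883728027344), (22.222517013549805, 28.009838104248047), 13.817270278930664) [ 0.4601 -0.1538  0.0122] [0.00941406 0.01213025 0.01527028]
slope 24.023754852018303 yaw 13.064162626639405 n [-0.3966 -0.092   0.9134]
((-1.9634361267089844, -0.010847091674804688), (63.81044006347656, 55.242225646972656), 89.8697280883789) 1390
x range [-29.60098622 -27.0016159   24.74899619  25.6435015 ] y range [-31.94230734 -31.40444611  31.35437651  31.9333645 ]
bed centre(135) [0.56821081 0.08372052 0.09221534]
-25 -31.759339250047923 31.93336450248358
-5 -31.884178695769634 31.583721312793667
15 -31.826801899676834 31.502491744324438
```

View pics/close.png

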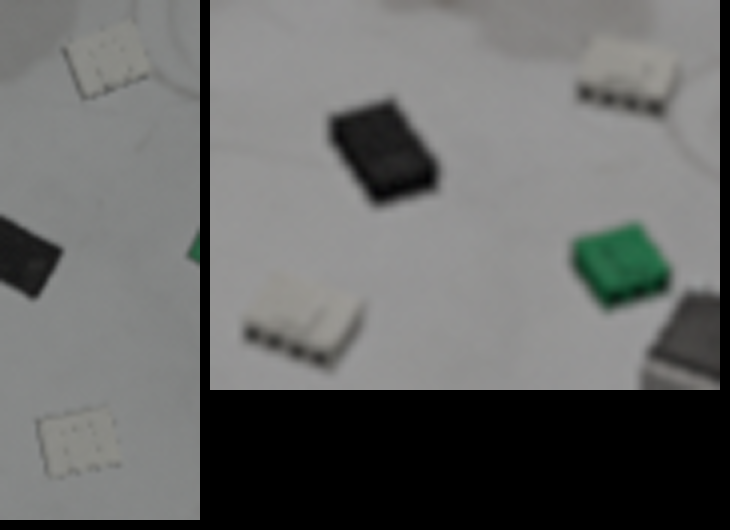

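Scene crop: both white housings show their four dark openings on the robot-side (-x) face, at about (620,100) for a and (290,345) for b. So the yaws are a ≈ 22° and b ≈ 14°, and the tube is at about 13°.

```bash
cat >> h.py <<'E'
S=np.radians(25); Y=np.radians(13.0)
up=np.array([np.cos(S)*np.cos(Y),np.cos(S)*np.sin(Y),np.sin(S)]); ty=np.array([-np.sin(Y),np.cos(Y),0]); n=np.cross(up,ty)
BED=np.array([.5682,.0837,.0922])
def Rdown(yaw):  # tool y along +- housing y, z down
    y=np.array([-np.sin(yaw),np.cos(yaw),0]); z=np.array([0,0,-1.]); return np.c_[np.cross(y,z),y,z]
def Rbed(): return np.c_[-up,ty,-n]
def go(Rt,pt):
    o=robot.get_obs(); Rc=R.from_quat(o["tool_rot"]).as_matrix()
    flip=np.diag([-1,-1,1.]); c=[Rt,Rt@flip]
    k=np.argmin([np.linalg.norm(R.from_matrix(Rc.T@x).as_rotvec()) for x in c])
    for i in (k,1-k):
        print("rotvec",np.degrees(R.from_matrix(Rc.T@c[i]).as_rotvec()).round(1),"then shift mm",(c[i].T@(np.array(pt)-o["position"])*1000).round(1))
    print("t",o["time"],"pos",np.round(o["position"],4),"q",np.round(o["q"],3),"F",np.round(o["ft_force"],1),"w",o["grip_width"])
A=(np.radians(22.3),[.606,-.1616]); Bh=(np.radians(13.8),[.460,-.154])
E
python3 - <<'E'
from h import *
go(Rdown(A[0]),A[1]+[.20]); o=robot.get_obs(); print(R.from_quat(o["tool_rot"]).as_matrix().round(2))
c=robot.camera("top"); P,uv=pts(c)
for nm,(yw,ct) in [("a",A),("b",Bh),("bed",(Y,[.54,.077]))]:
    d=P[:,:2]-ct; e=np.array([np.cos(yw),np.sin(yw)]); x=d@e; y=d@[-e[1],e[0]]
    m=(abs(x)<.08)&(abs(y)<.125)&(P[:,2]>.02)
    q=P[m]; print(nm,m.sum(), (q.min(0).round(3),q.max(0).round(3)) if m.sum() else '')
    if nm=="bed":
        m=m&(y>.04)|m&(y<-.04); q=P[m]; print(len(q),q[:,2].max() if len(q) else 0)
m=(P[:,0]>.3)&(P[:,0]<.75)&(abs(P[:,1])<.6)&(P[:,2]>.15); print("tall",P[m].min(0),P[m].max(0),m.sum())
E
```

```text
rotvec [  0.    0.  -39.5] then shift mm [-101.6 -861.5   92.3]
rotvec [  0.   -0.  140.5] then shift mm [101.6 861.5  92.3]
t 0.7 pos [0.1851 0.5969 0.2923] q [ 1.092  0.527  1.433 -0.     1.181 -0.179] F [ 0.   0.4 -0.2] w 0.08713984357261231
[[-0.96  0.3   0.  ]
 [ 0.3   0.96  0.  ]
 [-0.    0.   -1.  ]]
a 204 (array([ 0.666, -0.272,  0.02 ]), array([ 0.701, -0.247,  0.035]))
b 697 (array([ 0.409, -0.293,  0.02 ]), array([ 0.478, -0.266,  0.087]))
bed 4063 (array([0.459, 0.039, 0.037]), array([0.601, 0.12 , 0.107]))
0 0
tall [0.6169496  0.18679757 0.15004231] [0.74256218 0.3365492  0.47697792] 6788
```

send_rows --deltas "0 0 0 0 0 10 1;0 0 0 0 0 10 1;0 0 0 0 0 10 1;0 0 0 0 0 10 1;0 0 0 0 0 10 1;0 0 0 0 0 10 1;0 0 0 0 0 10 1;0 0 0 0 0 10 1;0 0 0 0 0 10 1;0 0 0 0 0 10 1"

```text
time: 2.0
position: [0.1851, 0.5969, 0.2923]
tool_rot: [0.855, 0.518, -0.0, -0.0]
ft_force: [-0.0, -0.5, -0.0]
grip_width: 0.0868
grip_force: 0.0
```

send_rows --deltas "0 0 0 0 0 10 1;0 0 0 0 0 10 1;0 0 0 0 0 10 1;0 0 0 0 0 10.5 1;6 54 0 0 0 0 0.6;6 54 0 0 0 0 0.6;6 54 0 0 0 0 0.6;6 54 0 0 0 0 0.6;6 54 0 0 0 0 0.6;6 54 0 0 0 0 0.6"

```text
time: 3.25
position: [0.342, 0.3093, 0.2926]
tool_rot: [0.981, 0.193, 0.001, -0.0]
ft_force: [1.1, 0.5, 0.1]
grip_width: 0.0524
grip_force: 0.0
```

send_rows --deltas "6 54 0 0 0 0 0.6;6 54 0 0 0 0 0.6;6 54 0 0 0 0 0.6;6 54 0 0 0 0 0.6;7 54 0 0 0 0 0.6;7 54 0 0 0 0 0.6;7 54 10 0 0 0 0.6;7 54 20 0 0 0 0.6;7 54 30 0 0 0 0.6;6 52 32 0 0 0 0.6"

```text
time: 4.5
position: [0.6064, -0.1645, 0.1999]
tool_rot: [0.981, 0.193, 0.001, 0.001]
ft_force: [0.4, -0.1, 1.2]
grip_width: 0.0521
grip_force: 0.0
```

Run:
```python
from h import *
go(Rdown(A[0]),A[1]+[.072])
c=robot.camera("wrist"); save(c,"w1.png")
for t in ["white_a_center","black_housing_center","green_housing_center"]:
    print(t,[(round(d["p"],2),np.round(d["box"])) for d in robot.find_in("wrist",t)])
```

```text
rotvec [ 0.1 -0.1 -0.1] then shift mm [  0.7  -2.9 127.9]
rotvec [-1.000e-01 -1.000e-01  1.799e+02] then shift mm [ -0.7   2.9 127.9]
t 4.5 pos [ 0.6064 -0.1645  0.1999] q [-0.443  0.642  1.506  0.     0.991  0.74 ] F [ 0.4 -0.1  1.2] w 0.05205492204533037
white_a_center [(0.9, array([201., 146., 243., 190.])), (0.82, array([292., 221., 330., 250.]))]
black_housing_center [(0.78, array([216., 272., 242., 301.]))]
green_housing_center []
```

View pics/w1.png

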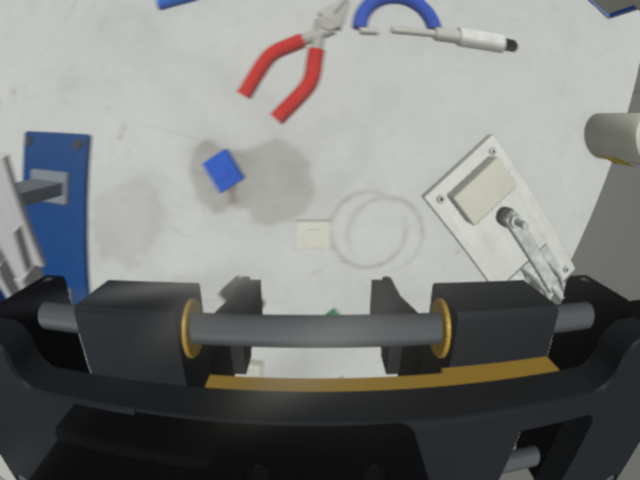

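The wrist view shows white a at (312,235), squared up between the fingers, about 3 mm off centre. That matches the computed shift.

send_rows --deltas "0.7 -2.9 0 0 0 0 0.6;0 0 40 0 0 0 0.6;0 0 40 0 0 0 0.6;0 0 30 0 0 0 0.6;0 0 12 0 0 0 0.6;0 0 5.5 0 0 0 0.6;0 0 0 0 0 0 0.6;0 0 0 0 0 0 0.2;0 0 0 0 0 0 0.2;0 0 0 0 0 0 0.2" --newtons 15

```text
time: 5.95
position: [0.6049, -0.1597, 0.0732]
tool_rot: [0.981, 0.193, 0.0, 0.0]
ft_force: [0.3, 0.9, -0.1]
grip_width: 0.0296
grip_force: 0.2
```

send_rows --deltas "0 0 0 0 0 0 0.2;0 0 -20 0 0 0 0.2;0 0 -40 0 0 0 0.2;0 0 -40 0 0 0 0.2;0 0 -40 0 0 0 0.2;0 0 -20 0 0 0 0.2;0 0 0 0 0 0 0.2"

```text
time: 6.82
position: [0.6057, -0.16, 0.2359]
tool_rot: [0.981, 0.193, 0.002, 0.002]
ft_force: [-0.1, -0.1, -0.7]
grip_width: 0.0276
grip_force: 15.0
```

Run:
```python
from h import *
go(Rbed(),BED+n*.11)
```

```text
rotvec [-1.8 24.7  9.2] then shift mm [ -44.2 -245.9   27.9]
rotvec [ -36.6   -2.7 -166.9] then shift mm [ 44.2 245.9  27.9]
t 6.825 pos [ 0.6057 -0.16    0.2359] q [-0.436  0.593  1.486  0.     1.057  0.746] F [-0.1 -0.1 -0.7] w 0.02759621441603387
```

send_rows --deltas "0 0 0 -0.6 8.2 3.1 0.2;0 0 0 -0.6 8.2 3.1 0.2;0 0 0 -0.6 8.3 3 0.2;-8 -40 0 0 0 0 0.2;-9 -50 0 0 0 0 0.2;-9 -50 0 0 0 0 0.2;-9 -50 8 0 0 0 0.2;-9 -40 10 0 0 0 0.2;0 -16 10 0 0 0 0.2;0 0 0 0 0 0 0.2"

```text
time: 8.07
position: [0.5207, 0.0753, 0.1885]
tool_rot: [0.971, 0.111, 0.211, -0.026]
ft_force: [0.1, -0.2, 0.5]
grip_width: 0.0282
grip_force: 15.0
```

Run:
```python
from h import *
go(Rbed(),BED+n*.0735)
c=robot.camera("scene"); cv2.imwrite("pics/s2.png",cv2.resize(c["image"][140:300,180:330],None,fx=4,fy=3.7)[:,:,::-1])
```

```text
rotvec [-0.3  0.5 -0. ] then shift mm [ 3.   2.5 34.1]
rotvec [  0.7   0.4 180. ] then shift mm [-3.  -2.5 34.1]
t 8.075 pos [0.5207 0.0753 0.1885] q [-0.14   0.503  2.029  0.645  0.258  0.606] F [ 0.1 -0.2  0.5] w 0.028243639655156465
```

View pics/s2.png

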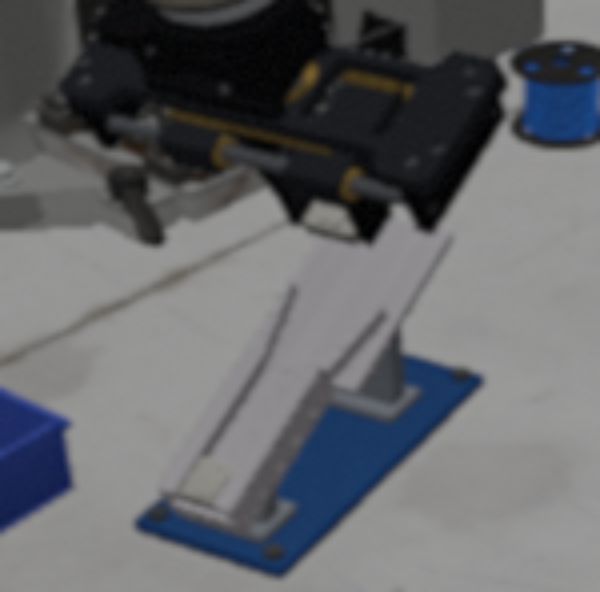

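The view shows white a held between the fingers at about (330,220), centred above the bed. I'll lower it, feeling for contact over the last few millimetres.

send_rows --deltas "3 2.5 10 -0.3 0.5 0 0.2;0 0 12 0 0 0 0.2;0 0 6 0 0 0 0.2;0 0 3 0 0 0 0.2;0 0 1.5 0 0 0 0.2;0 0 0 0 0 0 0.2;0 0 0 0 0 0 0.2"

```text
time: 9.0
position: [0.5387, 0.0752, 0.1618]
tool_rot: [0.97, 0.109, 0.217, -0.024]
ft_force: [-0.4, 0.1, -0.9]
grip_width: 0.0281
grip_force: 15.0
```

Run:
```python
from h import *
go(Rbed(),BED+n*.0735)
```

```text
rotvec [ 0.1 -0.3 -0.1] then shift mm [-1.6 -1.6  2.5]
rotvec [ -0.4  -0.2 179.9] then shift mm [1.6 1.6 2.5]
t 9.0 pos [0.5387 0.0752 0.1618] q [-0.133  0.574  2.01   0.819  0.204  0.436] F [-0.4  0.1 -0.9] w 0.028052167345450095
```

send_rows --deltas "0 -1.6 1 0 -0.3 0 0.2;0 0 0 0 0 0 0.2;0 0 0 0 0 0 0.2"

```text
time: 9.38
position: [0.5388, 0.0769, 0.1607]
tool_rot: [0.97, 0.109, 0.215, -0.023]
ft_force: [-0.1, -0.5, -0.0]
grip_width: 0.0278
grip_force: 15.0
```

send_rows --deltas "0 0 1 0 0 0 0.2;0 0 0 0 0 0 0.2;0 0 0 0 0 0 0.2"

```text
time: 9.75
position: [0.5391, 0.0769, 0.1597]
tool_rot: [0.97, 0.109, 0.215, -0.023]
ft_force: [0.1, -0.3, 0.2]
grip_width: 0.028
grip_force: 15.0
```

send_rows --deltas "0 0 0.7 0 0 0 0.2;0 0 0 0 0 0 0.2;0 0 0 0 0 0 0.2"

```text
time: 10.12
position: [0.5394, 0.077, 0.1591]
tool_rot: [0.97, 0.109, 0.215, -0.023]
ft_force: [-0.1, -1.0, 0.6]
grip_width: 0.028
grip_force: 15.0
```

send_rows --deltas "0 0 0.7 0 0 0 0.2;0 0 0 0 0 0 0.2;0 0 0 0 0 0 0.2"

```text
time: 10.5
position: [0.5396, 0.0771, 0.1587]
tool_rot: [0.97, 0.109, 0.215, -0.023]
ft_force: [-1.9, -1.5, 4.8]
grip_width: 0.0277
grip_force: 15.0
```

Contact is felt (about 5 N). I'll back off slightly and release.

send_rows --deltas "0 0 -0.4 0 0 0 0.2;0 0 0 0 0 0 0.6;0 0 0 0 0 0 0.6;0 0 0 0 0 0 0.6;0 0 0 0 0 0 0.6;0 0 -20 0 0 0 0.6;0 0 -30 0 0 0 0.6;0 0 -30 0 0 0 0.6;0 0 -20 0 0 0 0.6;0 0 0 0 0 0 0.6"

```text
time: 11.75
position: [0.4985, 0.0677, 0.2508]
tool_rot: [0.97, 0.109, 0.216, -0.023]
ft_force: [0.2, -0.0, -0.4]
grip_width: 0.0523
grip_force: 0.0
```

Run:
```python
from h import *
go(Rdown(Bh[0]),Bh[1]+[.20])
c=robot.camera("scene"); a=cv2.resize(c["image"][180:300,205:315],None,fx=4,fy=4)
w=robot.camera("top");b=cv2.resize(w["image"][180:330,190:270],None,fx=3.6,fy=3.6)
o=np.zeros((560,740,3),np.uint8); o[:a.shape[0],:a.shape[1]]=a; o[:b.shape[0],445:445+b.shape[1]]=b
cv2.imwrite("pics/s3.png",o[:,:,::-1])
```

```text
rotvec [  0.4 -25.1  -0.9] then shift mm [-90.3 206.1  50.8]
rotvec [-38.9  -0.6 174.8] then shift mm [  90.3 -206.1   50.8]
t 11.75 pos [0.4985 0.0677 0.2508] q [-0.164  0.349  2.033  0.438  0.383  0.806] F [ 0.2 -0.  -0.4] w 0.052329767947626275
```

View pics/s3.png

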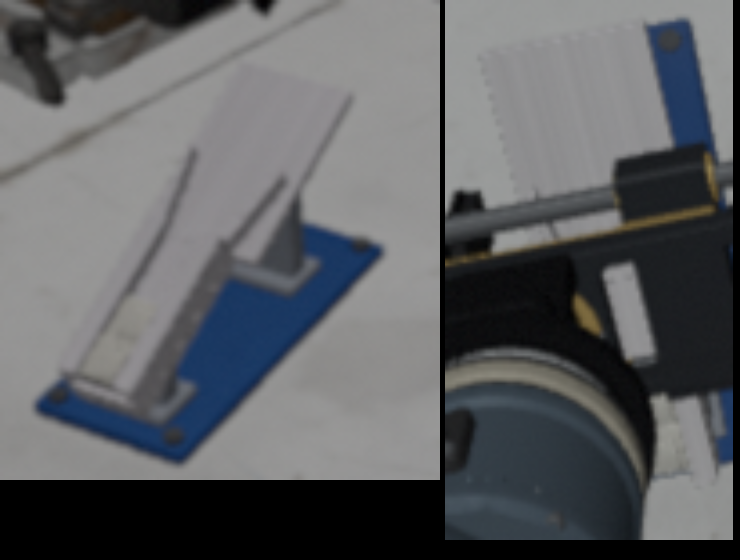

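The left crop shows two white housings end to end at the bottom of the tube, at (135,310) and (110,350), so the first one slid home. Next is white b.

send_rows --deltas "0 0 0 0.1 -8.3 -0.3 0.6;0 0 0 0.1 -8.4 -0.3 0.6;0 0 0 0.2 -8.4 -0.3 0.6;-18 40 0 0 0 0 0.6;-18 42 0 0 0 0 0.6;-18 42 10 0 0 0 0.6;-18 42 20 0 0 0 0.6;-18 40 20 0 0 0 0.6;0 0 0 0 0 0 0.6;0 0 0 0 0 0 0.6"

```text
time: 13.1
position: [0.4597, -0.1531, 0.1985]
tool_rot: [0.993, 0.12, -0.002, -0.002]
ft_force: [-0.2, 0.8, 0.0]
grip_width: 0.052
grip_force: 0.0
```

Run:
```python
from h import *
go(Rdown(Bh[0]),Bh[1]+[.073])
```

```text
rotvec [-0.2  0.2 -0.1] then shift mm [  0.    0.9 125.5]
rotvec [  0.4   0.4 179.9] then shift mm [ -0.   -0.9 125.5]
t 13.1 pos [ 0.4597 -0.1531  0.1985] q [-0.553  0.492  1.867  0.     0.788  0.778] F [-0.2  0.8  0. ] w 0.051968633552073006
```

send_rows --deltas "0 0.9 30 -0.2 0.2 0 0.6;0 0 40 0 0 0 0.6;0 0 30 0 0 0 0.6;0 0 15 0 0 0 0.6;0 0 7 0 0 0 0.6;0 0 3.5 0 0 0 0.6;0 0 0 0 0 0 0.6;0 0 0 0 0 0 0.2;0 0 0 0 0 0 0.2;0 0 0 0 0 0 0.2"

```text
time: 14.35
position: [0.4602, -0.1547, 0.0741]
tool_rot: [0.993, 0.12, 0.001, 0.001]
ft_force: [-0.0, -0.0, -0.8]
grip_width: 0.0302
grip_force: 0.1
```

send_rows --deltas "0 0 0 0 0 0 0.2;0 0 -20 0 0 0 0.2;0 0 -40 0 0 0 0.2;0 0 -40 0 0 0 0.2;0 0 -40 0 0 0 0.2;0 0 -20 0 0 0 0.2;0 0 0 0 0 0 0.2"

```text
time: 15.22
position: [0.4606, -0.1547, 0.2352]
tool_rot: [0.993, 0.12, 0.002, 0.002]
ft_force: [-0.4, 0.6, -1.1]
grip_width: 0.0277
grip_force: 15.0
```

Run:
```python
from h import *
go(Rbed(),BED+n*.11)
```

```text
rotvec [ 0.1 24.8  0.8] then shift mm [  83.2 -208.1   86.6]
rotvec [-3.85e+01  1.00e-01 -1.75e+02] then shift mm [-83.2 208.1  86.6]
t 15.225 pos [ 0.4606 -0.1547  0.2352] q [-5.540e-01  4.270e-01  1.838e+00 -1.000e-03  8.710e-01  7.760e-01] F [-0.4  0.6 -1.1] w 0.027652394506310216
```

send_rows --deltas "20 -36 0 0 0 0 0.2;20 -36 0 0 0 0 0.2;20 -36 0 0 0 0 0.2;20 -36 0 0 0 0 0.2;20 -36 0 0 0 0 0.2;15 -27 0 0 0 0 0.2;0 0 0 0 8.2 0.3 0.2;0 0 0 0 8.3 0.3 0.2;0 0 0 0 8.3 0.2 0.2;0 0 0 0 0 0 0.2"

```text
time: 16.48
position: [0.5192, 0.0741, 0.2313]
tool_rot: [0.971, 0.109, 0.21, -0.026]
ft_force: [-0.4, 0.6, -0.1]
grip_width: 0.0275
grip_force: 15.0
```

Run:
```python
from h import *
go(Rbed(),BED+n*.0735)
```

```text
rotvec [-0.2  0.6 -0.2] then shift mm [-13.6   1.7  73.6]
rotvec [  0.9   0.3 179.8] then shift mm [13.6 -1.7 73.6]
t 16.475 pos [0.5192 0.0741 0.2313] q [-0.142  0.411  1.996  0.438  0.367  0.824] F [-0.4  0.6 -0.1] w 0.02749921459605497
```

send_rows --deltas "-7 0 20 -0.2 0.4 -0.2 0.2;-6 0 25 0 0 0 0.2;0 0 14 0 0 0 0.2;0 0 8 0 0 0 0.2;0 0 4 0 0 0 0.2;0 0 0 0 0 0 0.2;0 0 0 0 0 0 0.2"

```text
time: 17.35
position: [0.5404, 0.0781, 0.164]
tool_rot: [0.969, 0.112, 0.217, -0.023]
ft_force: [-0.7, -0.0, -0.4]
grip_width: 0.0278
grip_force: 15.0
```

Run:
```python
from h import *
go(Rbed(),BED+n*.0735)
```

```text
rotvec [ 0.1 -0.2  0.2] then shift mm [-4.7  0.8  3.5]
rotvec [   0.4    0.2 -179.8] then shift mm [ 4.7 -0.8  3.5]
t 17.35 pos [0.5404 0.0781 0.164 ] q [-0.126  0.571  2.004  0.778  0.209  0.479] F [-0.7 -0.  -0.4] w 0.02780552787393061
```

send_rows --deltas "-3 0.6 2 0 -0.2 0 0.2;0 0 1 0 0 0 0.2;0 0 0 0 0 0 0.2;0 0 0 0 0 0 0.2"

```text
time: 17.85
position: [0.539, 0.0771, 0.1599]
tool_rot: [0.97, 0.112, 0.216, -0.023]
ft_force: [-0.0, -0.2, 0.5]
grip_width: 0.0277
grip_force: 15.0
```

send_rows --deltas "0 0 0.7 0 0 0 0.2;0 0 0 0 0 0 0.2;0 0 0 0 0 0 0.2"

```text
time: 18.23
position: [0.5392, 0.0772, 0.1596]
tool_rot: [0.97, 0.112, 0.216, -0.023]
ft_force: [-2.6, -1.2, 5.3]
grip_width: 0.0274
grip_force: 15.0
```

Contact at about 6 N. I'll release, retreat along the tool axis, and move aside so the top camera can see the tube.

send_rows --deltas "0 0 -0.4 0 0 0 0.2;0 0 0 0 0 0 0.6;0 0 0 0 0 0 0.6;0 0 0 0 0 0 0.6;0 0 0 0 0 0 0.6;0 0 -20 0 0 0 0.6;0 0 -30 0 0 0 0.6;0 0 -30 0 0 0 0.6;0 0 -20 0 0 0 0.6;0 0 0 0 0 0 0.6"

```text
time: 19.48
position: [0.4979, 0.0678, 0.2514]
tool_rot: [0.97, 0.112, 0.217, -0.023]
ft_force: [-0.3, -0.0, 0.0]
grip_width: 0.0524
grip_force: 0.0
```

send_rows --deltas "0 40 0 0 0 0 0.6;0 40 0 0 0 0 0.6;0 40 0 0 0 0 0.6;0 40 0 0 0 0 0.6;0 40 0 0 0 0 0.6;0 0 0 0 0 0 0.6;0 0 0 0 0 0 0.6"

```text
time: 20.35
position: [0.5426, -0.1263, 0.2496]
tool_rot: [0.97, 0.112, 0.214, -0.024]
ft_force: [-1.0, -0.3, 0.4]
grip_width: 0.0521
grip_force: 0.0
```

Run:
```python
from h import *
c=robot.camera("scene"); a=cv2.resize(c["image"][180:300,205:315],None,fx=4,fy=4)
w=robot.camera("top");b=cv2.resize(w["image"][180:330,190:270],None,fx=3.6,fy=3.6)
o=np.zeros((560,740,3),np.uint8); o[:a.shape[0],:a.shape[1]]=a; o[:b.shape[0],445:445+b.shape[1]]=b
cv2.imwrite("pics/s4.png",o[:,:,::-1])
P,_=pts(w); q=P-BED; x=q@up+.135; y=q@ty; z=q@n
for lo in range(-30,70,5):
    m=(abs(y)<.008)&(x*1000>=lo)&(x*1000<lo+5)&(abs(z)<.03)
    print(lo,m.sum(),np.median(z[m]).round(4) if m.any() else '')
```

```text
-30 4 0.003
-25 10 0.011
-20 36 0.0125
-15 31 0.0124
-10 37 0.0117
-5 31 0.0108
0 36 0.012
5 33 0.012
10 37 0.0124
15 35 0.011
20 32 0.0114
25 34 0.0119
30 37 0.0122
35 35 0.0111
40 67 0.0081
45 39 -0.0003
50 29 -0.0003
55 36 -0.0003
60 39 -0.0001
65 35 -0.0008
```

View pics/s4.png

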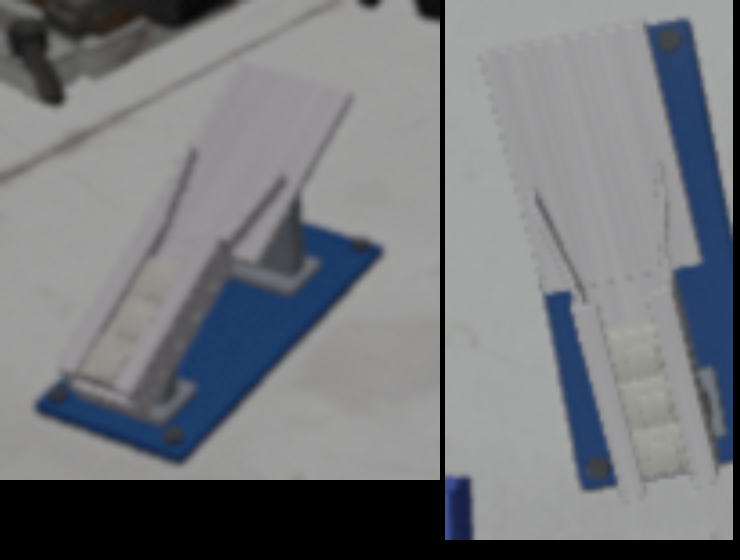

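The pictures show three white housings in a row in the tube. In the right crop they are at (632,350), (645,400) and (657,450). The depth profile is solid from x = -22 to 44 mm, so both are home.

```bash
python3 -c "
from rig import robot
print(robot.hand_in())"
```

```text
the job is handed in; nothing more can be done
None
```

Both white housings are in the tube, openings downhill, one behind the other against the sample; the black and green ones were not touched, and the job was handed in at about 20 s.

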